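# Torque-check the clamp screw of a whetstone holder

## Robot

A 6-joint arm with a two-finger parallel gripper is mounted at the origin on a cart in front of the work surface, level with it; the furniture and walls round the work are solid. World frame = base frame: x ahead of the robot, y to its left, z up, the work surface at z = 0. Lengths are in m, angles in degrees, forces in N, time in s.
With the tool pointing down it reaches from about 0.3 to 0.875 m from the base axis. Payload 6.4 kg.
Tool frame: the origin (TCP) lies at the very end of the fingers, on their centre line; the grasp point (between the pads) lies 19 mm behind it; z points along the fingers, y is the line along which they close (so a half turn about z gives the same grasp; the last joint's range is limited). The gripper opens to 88 mm and grips with 3 to 60 N. Pads are 18 mm wide; open, the fingers measure 123 mm over their backs; the gripper's body (75 mm by 187 mm) begins 45 mm behind the grasp point.
Start: joints at [-84.013, 10.359, 92.074, -0, 77.567, -11.82], TCP at [0.176, -0.547, 0.239] pointing down, gripper open.
Joint ranges: [-171.53, 171.53], [-51.25, 118.39], [17.06, 147.69], [-65.23, 245.23], [0, 150.52], [-178.68, 178.68]. Speed limits (degrees/s): [147.25, 147.25, 172.46, 180, 180, 180].

## Interface

Orientations are given as a 3x3 rotation matrix whose columns are the frame's x, y, z axes.
In Python, from plant import r, vision, ticket gives the robot as it stands.
- The arm moves only by the tool play_rows, never from a script. Its argument "series" is a list of rows, each an object with "delta_pos": the shift along the tool's x, y, z in units of 50 mm (1.0 is 50 mm), a list of three; "dr": the turn, a rotation vector about the tool's x, y, z in units of 6 degrees (1.0 is 6 degrees), a list of three; "grip": the opening, from -1 (shut) to 1 (fully open). A call has exactly 10 rows; each row shifts and turns the commanded pose from where the row before left it, along the tool's axes as they then stand; what a row does not reach is not made up. A row lasts 1/8 s, in which the tool goes at most 62.5 mm and 10.7 degrees, less where a joint would pass 70% of its speed; a pose out of reach is approached as far as the arm can. A call is refused whole if a number of a shift passes 1 or a number of a turn 1, either way. A call with a gripper value outside its range is refused whole. The fingers move at their own pace and stop on an object; "squeeze" is the grip in N (left out, the last holds). Time passes only in rows, so rows that do not move let the fingers close, or fill a call up. It gives the time, the measured TCP pose, the force, the opening and the grip force at its end, in the units of the state.
- r.sense(): the state, without advancing time (a new reading comes with each control period).
- vision.camera(name): name is "side" or "top"; returns the picture (480x640x3 uint8, blue, green, red); there is no depth.
- vision.camera_model(name): a dict with "K" (3x3 intrinsics, pixels), "k1" (the pictures are not rectified: a ray, as slopes to the right and down, at radius r is drawn at 1 + k1 r^2 times it, then the intrinsics apply), "R" (3x3) and "t" (3): a world point X has camera coordinates R X + t. Camera axes: x right, y down, z forward; pixel columns grow to the right and rows downward; lengths in m; the calibration is good to about 2 mm. A picture is of the moment at which its call begins. camera_model takes no time and is no camera call.
- ticket.close_job(): hands the job in; it is judged then, once.
The state is a dict: "clock": time; "joint_pos": joint angles; "qvel": joint speeds; "joint_torque": joint torques, N m; "ee_pos": TCP position; "orientation": TCP orientation; "wrist_force": force on the tool from outside, world axes, zero at the start; "moment": the same for the moment, N m; "gripper_width": finger opening in m; "finger_force": force on a finger pad.
Only numpy, scipy, OpenCV 4.12 (cv2) and the standard library are available. Lean on these libraries where they do the work, as an engineer would, in place of code of your own. Each camera call takes 0.05 s, during which the arm holds its last target. There are 200 camera calls.

## Task

Before knives are sharpened, check that the clamp screw of the whetstone holder holds: with the gripper closed, push the screw's key clockwise (seen from above) by its upright black pin through its loose travel until it bites, then lean on the pin with a steady 12 newtons for two seconds, never more than 18, so that the screw itself does not turn. Then push the key back by its pin, anticlockwise, until it lies over its rubber-topped rest, let go, and leave the things standing round the holder alone.

Things in the scene. Friction and masses are not known exactly. Their poses are not given: they have to be found in the camera images.
- stone_holder: Whetstone holder fixed to the worktop: light wooden base 84 x 275 x 22 mm with a two-tone (grey and orange-brown) stone between two aluminium jaws. Origin: on the worktop under the clamp screw's axis, z up; the base reaches from y = +75 to -200 mm, the stone lies on the -y side, its top 48 mm up. Position and yaw vary.
- screw_axis (a point): Point on the vertical axis of the clamp screw, 112 mm above the holder's underside (same height as pin_mid).
- screw_mark (a point): Red dot 20 mm off the axis on the screw's steel flange (48 mm across) under the key. It shows whether the screw itself turns. The screw starts at varying angles and turns only under some 1.9 N m or more (21 N at the pin). The dot does not tell where the key bites.
- key_root (a point): On the screw's axis 112 mm above the holder's underside, over the key's dark round hub (29 mm across), and turns with it; x points along the unbent arm to the pin, z up. The hub swings loosely (drag 0.1 N m, 1.1 N at the pin; it stays where left) until a hidden dog bites, 0.4 to 0.8 rad clockwise of its start; there it stops unless the screw slips. Anticlockwise it is free well past the rest.
- pin_mid (a point): On the axis of the key's upright black pin, 90 mm from the screw's axis, 112 mm above the holder's underside. The pin is 16 mm in diameter and spans 53 to 132 mm above that underside. The thin steel arm below it (4 mm thick, top at 66 mm) is springy: once the key has bitten, the force at the pin rises about 2.5 N for each mm it is pushed on along its arc.
- key_pin: The same pin as a solid; origin on its axis at the height of the arm, 60 mm above the holder's underside. Any touch on it counts as load, pinching too, so push it with the side of the closed fingers.
- rest_point (a point): Where pin_mid stands when the key lies over its rest: 90 mm from the screw's axis along the holder's +y. The rest is a small aluminium post with a rubber top, 60 mm from the axis, its top 54 mm above the holder's underside; the arm passes freely over it and there is no stop.
- spice_jar: Bystander, loose on the worktop near the holder: glass spice jar with green label and dark brown lid, 44 mm across, 105 mm high. Origin at the centre of its underside.
- garlic: Bystander, loose on the worktop near the holder: bulb of garlic, about 60 mm across and 59 mm high. Origin at the centre of its underside.
- tin: Bystander, loose on the worktop near the holder: small red, white and blue food tin, 57 mm across, 72 mm high. Origin at the centre of its underside.

How it is judged (in metres and radians):
On the way:
1. the pin is loaded with 9 to 16 N, the key having bitten (its arm bent clockwise by more than 2 mm at the pin), and the load is kept for 1.2 s (contact force between anything else and key_pin between 9 and 16 N and y of pin_mid in the frame of key_root below -0.002 m), for 1.2 s.
At the end, for the whole second after the job is handed in: The key lies still over its rest (pin within 12 mm of rest_point), the screw's red dot is within 1.5 mm of where it was at the start, and jar, garlic and tin are within 20 mm of where they stood (horizontal distance between pin_mid and rest_point below 0.012 m and linear speed of key_pin below 0.01 m/s and distance of screw_mark from where it was at the start of the episode below 0.0015 m and distance of each of spice_jar, garlic, tin from where it was at the start of the episode below 0.02 m); the robot touches nothing.
It fails at once if more than 18 N on the key's pin (contact force between anything else and key_pin above 18 N).
It fails at once if the clamp screw turns (its red dot moves more than 1.5 mm) (distance of screw_mark from where it was at the start of the episode above 0.0015 m).
It fails at once if the spice jar is moved more than 20 mm (distance of spice_jar from where it was at the start of the episode above 0.02 m).
It fails at once if the garlic is moved more than 20 mm (distance of garlic from where it was at the start of the episode above 0.02 m).
It fails at once if the tin is moved more than 20 mm (distance of tin from where it was at the start of the episode above 0.02 m).
It also fails if it takes over 72 s, if anything falls off the work surface, if the arm or the gripper's body presses on something with over 40 N, if the wrist force passes 120 N, or if a joint passes its speed limit or range.

## Working session

There is one attempt and no reset: what is moved stays moved. The work goes in short steps, Python scripts to look and compute and a tool call to move; the robot and the scene stay as the last step left them, time stands still between calls to the robot, and variables do not carry over. Pictures are saved under pics/ and viewed, at most 10 in all, crops included, and the job is handed in when it is done.

Besides the shell and the picture viewer there is one more tool, called after "Emit:" as a command line: name --argument value ..., lists and objects as JSON in quotes. play_rows: Moves the arm, as the interface text tells. Its arguments: {"type":"object","properties":{"series":{"type":"array"},"squeeze":{"type":"number"}},"required":["series"]}

```bash
mkdir -p pics; ls; python3 - <<'E'
from plant import r, vision, ticket
import cv2
for n in("top","side"):
    cv2.imwrite(f"pics/{n}0.png",vision.camera(n)); m=vision.camera_model(n); print(n,m)
print(r.sense())
E
```

```text
pics
top {'K': array([[509.06243074,   0.        , 328.11760125],
       [  0.        , 509.06243074, 235.76783123],
       [  0.        ,   0.        ,   1.        ]]), 'k1': -0.09737890831705168, 'R': array([[-0.00859009, -0.99948758,  0.03083485],
       [-0.993292  ,  0.00497278, -0.11552609],
       [ 0.11531355, -0.03162039, -0.99282573]]), 't': array([-0.33743649,  0.5427966 ,  0.869619  ])}
side {'K': array([[563.41978998,   0.        , 321.46263648],
       [  0.        , 563.41978998, 238.89780971],
       [  0.        ,   0.        ,   1.        ]]), 'k1': -0.061372585486152105, 'R': array([[-0.57516738,  0.81803174, -0.00255849],
       [ 0.64810454,  0.45377681, -0.61159391],
       [-0.49914224, -0.35342704, -0.79116771]]), 't': array([ 0.59379508, -0.1553438 ,  1.17192722])}
{'clock': 0.1, 'joint_pos': array([-8.40122322e+01,  1.03964905e+01,  9.21232693e+01,  9.95415660e-05,
        7.75659201e+01, -1.18191723e+01]), 'qvel': array([ 0.02248072, -0.1822359 , -0.1620975 , -0.02981373, -0.06073834,
        0.03225361]), 'joint_torque': array([ 2.99363710e-04, -4.34819019e+01, -3.42693114e+01,  7.04010366e-02,
        3.40458448e-02, -3.68580004e-05]), 'ee_pos': array([ 0.17581926, -0.54698627,  0.23793388]), 'orientation': array([[ 9.52092496e-01,  3.05810162e-01, -1.54306678e-04],
       [ 3.05810046e-01, -9.52091384e-01,  1.48741498e-03],
       [ 3.07952558e-04, -1.46334517e-03, -9.99998882e-01]]), 'wrist_force': array([ 0.11511642, -0.61512195,  0.55848836]), 'moment': array([-0.07851132, -0.02864396, -0.00310489]), 'finger_force': 0.0, 'gripper_width': 0.08822006922906094}
```

View pics/top0.png

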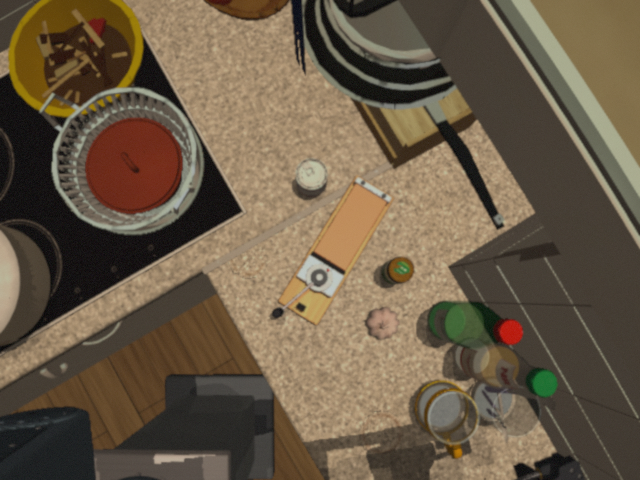

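View pics/side0.png

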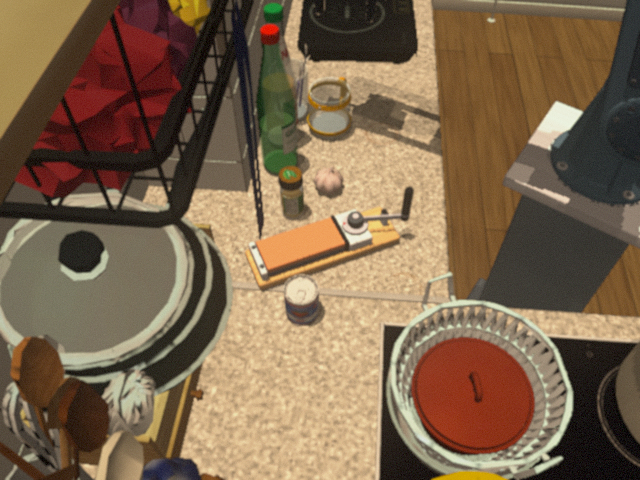

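```bash
python3 - <<'E'
import cv2,numpy as np
a=cv2.imread("pics/top0.png")[165:345,250:430]; b=cv2.imread("pics/side0.png")[160:300,240:420]
a=cv2.resize(a,(600,600),interpolation=cv2.INTER_CUBIC)
cv2.imwrite("pics/top0c.png",a)
cv2.imwrite("pics/side0c.png",cv2.resize(b,(720,560),interpolation=cv2.INTER_CUBIC))
E
```

```text
(no output)
```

View pics/top0c.png

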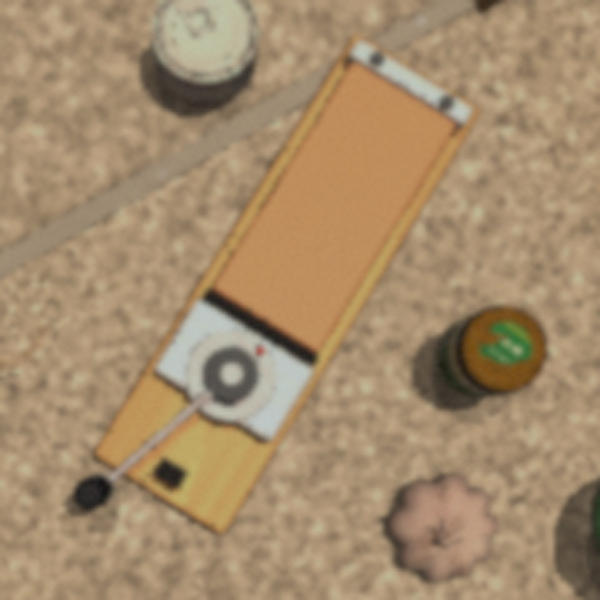

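View pics/side0c.png

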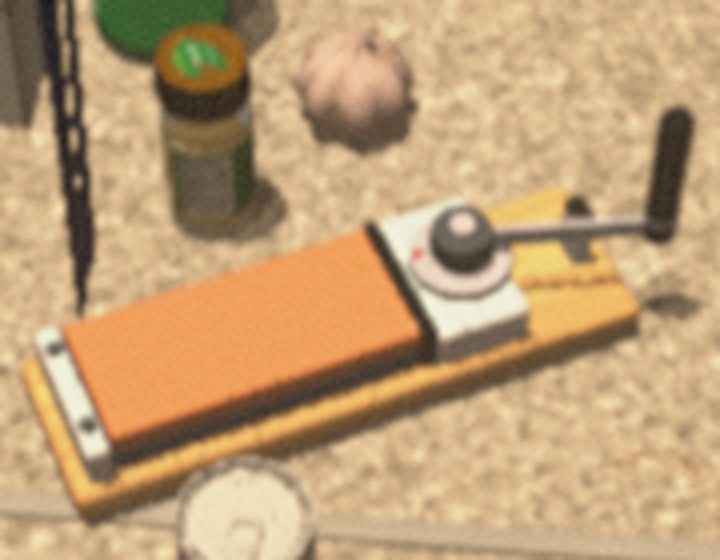

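```bash
cat > h.py <<'E'
import numpy as np,cv2
from plant import r,vision,ticket
from scipy.optimize import least_squares
M={n:vision.camera_model(n) for n in("top","side")}
def proj(n,X):
    m=M[n]; p=m["R"]@np.asarray(X)+m["t"]; s=p[:2]/p[2]; s=s*(1+m["k1"]*(s@s)); return m["K"][:2,:2]@s+m["K"][:2,2]
def unproj(n,px,z):
    return least_squares(lambda q:proj(n,[q[0],q[1],z])-px,[.45,-.3]).x
def loc(h,p): # holder->world
    c,s=np.cos(h[2]),np.sin(h[2]); return np.array([h[0]+c*p[0]-s*p[1],h[1]+s*p[0]+c*p[1],p[2]])
E
python3 - <<'E'
from h import *
T=lambda u,v:np.array([(u+.5)/(10/3)-.5+250,(v+.5)/(10/3)-.5+165])
S=lambda u,v:np.array([(u+.5)/4-.5+240,(v+.5)/4-.5+160])
B=[("top",T(97,457),(.042,.075,.022)),("top",T(224,531),(-.042,.075,.022)),("top",T(170,472),(0,.06,.054)),
("top",T(479,110),(-.042,-.2,.022)),
("side",S(638,312),(.042,.075,.022)),("side",S(566,188),(-.042,.075,.022)),("side",S(25,368),(-.042,-.2,.022)),("side",S(90,497),(.042,-.2,.022))]
def f(q):
    k=np.r_[.09*np.cos(q[3]),.09*np.sin(q[3])]
    e=[proj(n,loc(q,p))-u for n,u,p in B]
    for n,u,z in(("top",T(93,490),.132),("side",S(680,112),.132),("side",S(658,232),.055)): e.append(proj(n,loc(q,[*k,z]))-u)
    for n,u in(("top",T(232,374)),("side",S(464,218))): e.append(proj(n,loc(q,[0,0,q[4]]))-u)
    return np.ravel(e)
s=least_squares(f,[.45,-.3,2.5,1.2,.075],loss="soft_l1"); q=s.x
print(q,np.degrees(q[2:4])); print(f(q).reshape(-1,2).round(1))
k=q[3]; print("pin",loc(q,[.09*np.cos(k),.09*np.sin(k),.112]),"rest",loc(q,[0,.09,.112]))
for nm,u,z in(("tin",T(205,35),.072),("jar",T(503,348),.105),("garlic",T(440,528),.04)): print(nm,unproj("top",u,z))
E
```

```text
[ 0.467502   -0.32347711  1.02334685  1.25227229  0.07293687] [58.63345555 71.74991725]
[[-2.2 -0.6]
 [ 0.1  1.6]
 [-0.   0.3]
 [ 0.7 -2.3]
 [ 2.  -2. ]
 [-1.  -2.6]
 [-2.3 -1.4]
 [-2.8  2.5]
 [-1.9  0.7]
 [ 0.1  0.2]
 [ 0.4 -0.6]
 [-0.5 -0.7]
 [-0.1  0. ]]
pin [ 0.4091911  -0.25492174  0.112     ] rest [ 0.39065506 -0.27663111  0.112     ]
tin [ 0.64243043 -0.31145036]
jar [ 0.47687766 -0.45760025]
garlic [ 0.38573067 -0.43350187]
```

Emit:
play_rows --series '[{"delta_pos": [0.77, -0.54, 0], "dr": [0, 0, 0], "grip": -1}, {"delta_pos": [0.77, -0.54, 0], "dr": [0, 0, 0], "grip": -1}, {"delta_pos": [0.77, -0.54, 0], "dr": [0, 0, 0], "grip": -1}, {"delta_pos": [0.77, -0.54, 0], "dr": [0, 0, 0], "grip": -1}, {"delta_pos": [0.77, -0.54, 0], "dr": [0, 0, 0], "grip": -1}, {"delta_pos": [0.77, -0.54, 0], "dr": [0, 0, 0], "grip": -1}, {"delta_pos": [0.77, -0.54, 0], "dr": [0, 0, 0], "grip": -1}, {"delta_pos": [0, 0, 0], "dr": [0, 0, -1], "grip": -1}, {"delta_pos": [0, 0, 0], "dr": [0, 0, -1], "grip": -1}, {"delta_pos": [0, 0, 0], "dr": [0, 0, -1], "grip": -1}]' --squeeze 20

```text
clock: 1.35
ee_pos: [0.3746, -0.2846, 0.2384]
orientation: [[0.809, 0.588, -0.0], [0.588, -0.809, 0.001], [-0.0, -0.001, -1.0]]
wrist_force: [0.2, 0.7, -0.1]
gripper_width: 0.0006
finger_force: 0.0
```

Emit:
play_rows --series '[{"delta_pos": [0, 0, 0.6], "dr": [0, 0, -0.75], "grip": -1}, {"delta_pos": [0, 0, 0.6], "dr": [0, 0, 0], "grip": -1}, {"delta_pos": [0, 0, 0.6], "dr": [0, 0, 0], "grip": -1}, {"delta_pos": [0, 0, 0.6], "dr": [0, 0, 0], "grip": -1}, {"delta_pos": [0, 0, 0.4], "dr": [0, 0, 0], "grip": -1}, {"delta_pos": [0, 0, 0.26], "dr": [0, 0, 0], "grip": -1}, {"delta_pos": [0, 0, 0], "dr": [0, 0, 0], "grip": -1}, {"delta_pos": [0, 0, 0], "dr": [0, 0, 0], "grip": -1}, {"delta_pos": [0, 0, 0], "dr": [0, 0, 0], "grip": -1}, {"delta_pos": [0, 0, 0], "dr": [0, 0, 0], "grip": -1}]'

```text
clock: 2.6
ee_pos: [0.3749, -0.2854, 0.0863]
orientation: [[0.763, 0.647, 0.001], [0.647, -0.763, -0.001], [-0.0, 0.001, -1.0]]
wrist_force: [-0.0, -0.4, -0.3]
gripper_width: 0.0006
finger_force: 0.0
```

```bash
python3 - <<'E'
from h import *
t=vision.camera("top")[245:335,250:370]; s=vision.camera("side")[150:260,300:440]
cv2.imwrite("pics/p1.png",np.hstack([cv2.resize(t,(400,300),interpolation=cv2.INTER_CUBIC),cv2.resize(s,(382,300),interpolation=cv2.INTER_CUBIC)]))
x=r.sense();print(x["ee_pos"],x["wrist_force"])
E
```

```text
[ 0.37483165 -0.28529001  0.0861086 ] [ 0.73418491 -0.65929253  0.88614652]
```

View pics/p1.png

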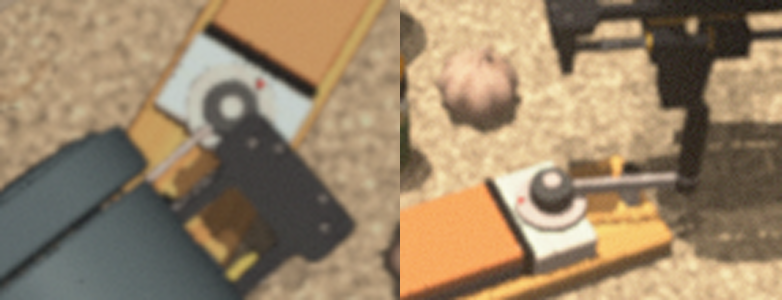

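Emit:
play_rows --series '[{"delta_pos": [0.056, 0, 0], "dr": [0, 0, 0], "grip": -1}, {"delta_pos": [0.056, 0, 0], "dr": [0, 0, 0], "grip": -1}, {"delta_pos": [0.056, 0, 0], "dr": [0, 0, 0], "grip": -1}, {"delta_pos": [0.056, 0, 0], "dr": [0, 0, 0], "grip": -1}, {"delta_pos": [0.056, 0, 0], "dr": [0, 0, 0], "grip": -1}, {"delta_pos": [0.056, 0, 0], "dr": [0, 0, 0], "grip": -1}, {"delta_pos": [0.056, 0, 0], "dr": [0, 0, 0], "grip": -1}, {"delta_pos": [0.056, 0, 0], "dr": [0, 0, 0], "grip": -1}, {"delta_pos": [0.056, 0, 0], "dr": [0, 0, 0], "grip": -1}, {"delta_pos": [0.056, 0, 0], "dr": [0, 0, 0], "grip": -1}]'

```text
clock: 3.95
ee_pos: [0.3961, -0.2669, 0.0857]
orientation: [[0.763, 0.647, -0.0], [0.647, -0.763, -0.0], [-0.0, -0.0, -1.0]]
wrist_force: [-0.4, -0.9, -0.1]
gripper_width: 0.0009
finger_force: 0.6
```

Emit:
play_rows --series '[{"delta_pos": [0.048, -0.009, 0], "dr": [0, 0, 0.255], "grip": -1}, {"delta_pos": [0.048, -0.009, 0], "dr": [0, 0, 0.255], "grip": -1}, {"delta_pos": [0.048, -0.009, 0], "dr": [0, 0, 0.255], "grip": -1}, {"delta_pos": [0.048, -0.009, 0], "dr": [0, 0, 0.255], "grip": -1}, {"delta_pos": [0.048, -0.009, 0], "dr": [0, 0, 0.255], "grip": -1}, {"delta_pos": [0.048, -0.009, 0], "dr": [0, 0, 0.255], "grip": -1}, {"delta_pos": [0.048, -0.009, 0], "dr": [0, 0, 0.255], "grip": -1}, {"delta_pos": [0.048, -0.009, 0], "dr": [0, 0, 0.255], "grip": -1}, {"delta_pos": [0.048, -0.009, 0], "dr": [0, 0, 0.255], "grip": -1}, {"delta_pos": [0.048, -0.009, 0], "dr": [0, 0, 0.255], "grip": -1}]'

```text
clock: 5.2
ee_pos: [0.4136, -0.25, 0.0857]
orientation: [[0.907, 0.421, 0.0], [0.421, -0.907, -0.0], [0.0, 0.0, -1.0]]
wrist_force: [-0.2, -1.2, -0.4]
gripper_width: 0.0003
finger_force: 0.6
```

```bash
python3 - <<'E'
from h import *
t=vision.camera("top")[245:335,250:370]; s=vision.camera("side")[150:260,300:440]
cv2.imwrite("pics/p2.png",np.hstack([cv2.resize(t,(400,300),interpolation=cv2.INTER_CUBIC),cv2.resize(s,(382,300),interpolation=cv2.INTER_CUBIC)]))
x=r.sense();print(x["ee_pos"],x["wrist_force"])
E
```

```text
[ 0.41368105 -0.24988954  0.0857165 ] [-1.29120422 -0.80119095  0.6027462 ]
```

View pics/p2.png

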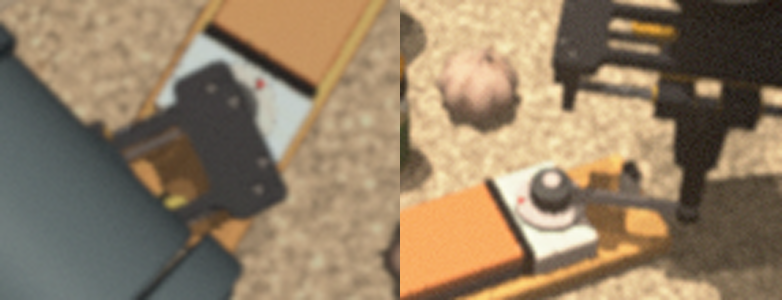

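Emit:
play_rows --series '[{"delta_pos": [0.016, -0.003, 0], "dr": [0, 0, 0.085], "grip": -1}, {"delta_pos": [0.016, -0.003, 0], "dr": [0, 0, 0.085], "grip": -1}, {"delta_pos": [0.016, -0.003, 0], "dr": [0, 0, 0.085], "grip": -1}, {"delta_pos": [0.016, -0.003, 0], "dr": [0, 0, 0.085], "grip": -1}, {"delta_pos": [0.016, -0.003, 0], "dr": [0, 0, 0.085], "grip": -1}, {"delta_pos": [0.016, -0.003, 0], "dr": [0, 0, 0.085], "grip": -1}, {"delta_pos": [0.016, -0.003, 0], "dr": [0, 0, 0.085], "grip": -1}, {"delta_pos": [0.016, -0.003, 0], "dr": [0, 0, 0.085], "grip": -1}, {"delta_pos": [0.016, -0.003, 0], "dr": [0, 0, 0.085], "grip": -1}, {"delta_pos": [0.016, -0.003, 0], "dr": [0, 0, 0.085], "grip": -1}]'

```text
clock: 6.55
ee_pos: [0.4203, -0.2456, 0.0857]
orientation: [[0.94, 0.34, -0.0], [0.34, -0.94, -0.0], [-0.0, 0.0, -1.0]]
wrist_force: [0.4, -1.4, 0.5]
gripper_width: 0.0004
finger_force: 0.5
```

Emit:
play_rows --series '[{"delta_pos": [0.008, -0.0015, 0], "dr": [0, 0, 0.042], "grip": -1}, {"delta_pos": [0.008, -0.0015, 0], "dr": [0, 0, 0.042], "grip": -1}, {"delta_pos": [0.008, -0.0015, 0], "dr": [0, 0, 0.042], "grip": -1}, {"delta_pos": [0.008, -0.0015, 0], "dr": [0, 0, 0.042], "grip": -1}, {"delta_pos": [0.008, -0.0015, 0], "dr": [0, 0, 0.042], "grip": -1}, {"delta_pos": [0.008, -0.0015, 0], "dr": [0, 0, 0.042], "grip": -1}, {"delta_pos": [0.008, -0.0015, 0], "dr": [0, 0, 0.042], "grip": -1}, {"delta_pos": [0.008, -0.0015, 0], "dr": [0, 0, 0.042], "grip": -1}, {"delta_pos": [0.008, -0.0015, 0], "dr": [0, 0, 0.042], "grip": -1}, {"delta_pos": [0.008, -0.0015, 0], "dr": [0, 0, 0.042], "grip": -1}]'

```text
clock: 7.8
ee_pos: [0.4239, -0.2436, 0.0857]
orientation: [[0.954, 0.299, 0.0], [0.299, -0.954, -0.0], [0.0, 0.0, -1.0]]
wrist_force: [-0.8, -1.1, 0.6]
gripper_width: 0.0005
finger_force: 0.5
```

Emit:
play_rows --series '[{"delta_pos": [0.008, -0.0015, 0], "dr": [0, 0, 0.042], "grip": -1}, {"delta_pos": [0.008, -0.0015, 0], "dr": [0, 0, 0.042], "grip": -1}, {"delta_pos": [0.008, -0.0015, 0], "dr": [0, 0, 0.042], "grip": -1}, {"delta_pos": [0.008, -0.0015, 0], "dr": [0, 0, 0.042], "grip": -1}, {"delta_pos": [0.008, -0.0015, 0], "dr": [0, 0, 0.042], "grip": -1}, {"delta_pos": [0.008, -0.0015, 0], "dr": [0, 0, 0.042], "grip": -1}, {"delta_pos": [0.008, -0.0015, 0], "dr": [0, 0, 0.042], "grip": -1}, {"delta_pos": [0.008, -0.0015, 0], "dr": [0, 0, 0.042], "grip": -1}, {"delta_pos": [0.008, -0.0015, 0], "dr": [0, 0, 0.042], "grip": -1}, {"delta_pos": [0.008, -0.0015, 0], "dr": [0, 0, 0.042], "grip": -1}]'

```text
clock: 9.05
ee_pos: [0.4275, -0.2417, 0.0857]
orientation: [[0.967, 0.256, -0.0], [0.256, -0.967, 0.0], [-0.0, -0.0, -1.0]]
wrist_force: [-0.2, -1.4, -0.5]
gripper_width: 0.0005
finger_force: 0.5
```

Emit:
play_rows --series '[{"delta_pos": [0.008, -0.0015, 0], "dr": [0, 0, 0.042], "grip": -1}, {"delta_pos": [0.008, -0.0015, 0], "dr": [0, 0, 0.042], "grip": -1}, {"delta_pos": [0.008, -0.0015, 0], "dr": [0, 0, 0.042], "grip": -1}, {"delta_pos": [0.008, -0.0015, 0], "dr": [0, 0, 0.042], "grip": -1}, {"delta_pos": [0.008, -0.0015, 0], "dr": [0, 0, 0.042], "grip": -1}, {"delta_pos": [0.008, -0.0015, 0], "dr": [0, 0, 0.042], "grip": -1}, {"delta_pos": [0.008, -0.0015, 0], "dr": [0, 0, 0.042], "grip": -1}, {"delta_pos": [0.008, -0.0015, 0], "dr": [0, 0, 0.042], "grip": -1}, {"delta_pos": [0.008, -0.0015, 0], "dr": [0, 0, 0.042], "grip": -1}, {"delta_pos": [0.008, -0.0015, 0], "dr": [0, 0, 0.042], "grip": -1}]'

```text
clock: 10.3
ee_pos: [0.4312, -0.2401, 0.0857]
orientation: [[0.977, 0.214, -0.0], [0.214, -0.977, 0.0], [-0.0, -0.0, -1.0]]
wrist_force: [-0.8, -0.7, -0.8]
gripper_width: 0.0002
finger_force: 0.5
```

Emit:
play_rows --series '[{"delta_pos": [0.008, -0.0015, 0], "dr": [0, 0, 0.042], "grip": -1}, {"delta_pos": [0.008, -0.0015, 0], "dr": [0, 0, 0.042], "grip": -1}, {"delta_pos": [0.008, -0.0015, 0], "dr": [0, 0, 0.042], "grip": -1}, {"delta_pos": [0.008, -0.0015, 0], "dr": [0, 0, 0.042], "grip": -1}, {"delta_pos": [0.008, -0.0015, 0], "dr": [0, 0, 0.042], "grip": -1}, {"delta_pos": [0.008, -0.0015, 0], "dr": [0, 0, 0.042], "grip": -1}, {"delta_pos": [0.008, -0.0015, 0], "dr": [0, 0, 0.042], "grip": -1}, {"delta_pos": [0.008, -0.0015, 0], "dr": [0, 0, 0.042], "grip": -1}, {"delta_pos": [0.008, -0.0015, 0], "dr": [0, 0, 0.042], "grip": -1}, {"delta_pos": [0.008, -0.0015, 0], "dr": [0, 0, 0.042], "grip": -1}]'

```text
clock: 11.55
ee_pos: [0.435, -0.2386, 0.0857]
orientation: [[0.985, 0.17, 0.0], [0.17, -0.985, -0.0], [0.0, 0.0, -1.0]]
wrist_force: [-0.9, -1.4, -0.0]
gripper_width: 0.0004
finger_force: 0.5
```

Emit:
play_rows --series '[{"delta_pos": [0.008, -0.0015, 0], "dr": [0, 0, 0.042], "grip": -1}, {"delta_pos": [0.008, -0.0015, 0], "dr": [0, 0, 0.042], "grip": -1}, {"delta_pos": [0.008, -0.0015, 0], "dr": [0, 0, 0.042], "grip": -1}, {"delta_pos": [0.008, -0.0015, 0], "dr": [0, 0, 0.042], "grip": -1}, {"delta_pos": [0.008, -0.0015, 0], "dr": [0, 0, 0.042], "grip": -1}, {"delta_pos": [0.008, -0.0015, 0], "dr": [0, 0, 0.042], "grip": -1}, {"delta_pos": [0.008, -0.0015, 0], "dr": [0, 0, 0.042], "grip": -1}, {"delta_pos": [0.008, -0.0015, 0], "dr": [0, 0, 0.042], "grip": -1}, {"delta_pos": [0.008, -0.0015, 0], "dr": [0, 0, 0.042], "grip": -1}, {"delta_pos": [0.008, -0.0015, 0], "dr": [0, 0, 0.042], "grip": -1}]'

```text
clock: 12.8
ee_pos: [0.4388, -0.2372, 0.0857]
orientation: [[0.992, 0.127, 0.0], [0.127, -0.992, -0.0], [0.0, 0.0, -1.0]]
wrist_force: [-0.1, -1.4, -0.2]
gripper_width: 0.0008
finger_force: 0.5
```

Emit:
play_rows --series '[{"delta_pos": [0.008, -0.0015, 0], "dr": [0, 0, 0.042], "grip": -1}, {"delta_pos": [0.008, -0.0015, 0], "dr": [0, 0, 0.042], "grip": -1}, {"delta_pos": [0.008, -0.0015, 0], "dr": [0, 0, 0.042], "grip": -1}, {"delta_pos": [0.008, -0.0015, 0], "dr": [0, 0, 0.042], "grip": -1}, {"delta_pos": [0.008, -0.0015, 0], "dr": [0, 0, 0.042], "grip": -1}, {"delta_pos": [0.008, -0.0015, 0], "dr": [0, 0, 0.042], "grip": -1}, {"delta_pos": [0.008, -0.0015, 0], "dr": [0, 0, 0.042], "grip": -1}, {"delta_pos": [0.008, -0.0015, 0], "dr": [0, 0, 0.042], "grip": -1}, {"delta_pos": [0.008, -0.0015, 0], "dr": [0, 0, 0.042], "grip": -1}, {"delta_pos": [0.008, -0.0015, 0], "dr": [0, 0, 0.042], "grip": -1}]'

```text
clock: 14.05
ee_pos: [0.4427, -0.236, 0.0857]
orientation: [[0.997, 0.083, -0.0], [0.083, -0.997, 0.0], [-0.0, -0.0, -1.0]]
wrist_force: [-1.0, -0.7, 0.0]
gripper_width: 0.0006
finger_force: 0.5
```

Emit:
play_rows --series '[{"delta_pos": [0.008, -0.0015, 0], "dr": [0, 0, 0.042], "grip": -1}, {"delta_pos": [0.008, -0.0015, 0], "dr": [0, 0, 0.042], "grip": -1}, {"delta_pos": [0.008, -0.0015, 0], "dr": [0, 0, 0.042], "grip": -1}, {"delta_pos": [0.008, -0.0015, 0], "dr": [0, 0, 0.042], "grip": -1}, {"delta_pos": [0.008, -0.0015, 0], "dr": [0, 0, 0.042], "grip": -1}, {"delta_pos": [0.008, -0.0015, 0], "dr": [0, 0, 0.042], "grip": -1}, {"delta_pos": [0.008, -0.0015, 0], "dr": [0, 0, 0.042], "grip": -1}, {"delta_pos": [0.008, -0.0015, 0], "dr": [0, 0, 0.042], "grip": -1}, {"delta_pos": [0.008, -0.0015, 0], "dr": [0, 0, 0.042], "grip": -1}, {"delta_pos": [0.008, -0.0015, 0], "dr": [0, 0, 0.042], "grip": -1}]'

```text
clock: 15.3
ee_pos: [0.4467, -0.235, 0.0857]
orientation: [[0.999, 0.039, -0.0], [0.039, -0.999, 0.0], [-0.0, -0.0, -1.0]]
wrist_force: [-1.1, -1.2, 0.1]
gripper_width: 0.0005
finger_force: 0.5
```

Emit:
play_rows --series '[{"delta_pos": [0.008, -0.0015, 0], "dr": [0, 0, 0.042], "grip": -1}, {"delta_pos": [0.008, -0.0015, 0], "dr": [0, 0, 0.042], "grip": -1}, {"delta_pos": [0.008, -0.0015, 0], "dr": [0, 0, 0.042], "grip": -1}, {"delta_pos": [0.008, -0.0015, 0], "dr": [0, 0, 0.042], "grip": -1}, {"delta_pos": [0.008, -0.0015, 0], "dr": [0, 0, 0.042], "grip": -1}, {"delta_pos": [0.008, -0.0015, 0], "dr": [0, 0, 0.042], "grip": -1}, {"delta_pos": [0.008, -0.0015, 0], "dr": [0, 0, 0.042], "grip": -1}, {"delta_pos": [0.008, -0.0015, 0], "dr": [0, 0, 0.042], "grip": -1}, {"delta_pos": [0.008, -0.0015, 0], "dr": [0, 0, 0.042], "grip": -1}, {"delta_pos": [0.008, -0.0015, 0], "dr": [0, 0, 0.042], "grip": -1}]'

```text
clock: 16.55
ee_pos: [0.4506, -0.2342, 0.0857]
orientation: [[1.0, -0.005, -0.0], [-0.005, -1.0, 0.0], [-0.0, -0.0, -1.0]]
wrist_force: [-1.1, -0.7, -0.6]
gripper_width: 0.0004
finger_force: 0.7
```

Emit:
play_rows --series '[{"delta_pos": [0.008, -0.0015, 0], "dr": [0, 0, 0.042], "grip": -1}, {"delta_pos": [0.008, -0.0015, 0], "dr": [0, 0, 0.042], "grip": -1}, {"delta_pos": [0.008, -0.0015, 0], "dr": [0, 0, 0.042], "grip": -1}, {"delta_pos": [0.008, -0.0015, 0], "dr": [0, 0, 0.042], "grip": -1}, {"delta_pos": [0.008, -0.0015, 0], "dr": [0, 0, 0.042], "grip": -1}, {"delta_pos": [0.008, -0.0015, 0], "dr": [0, 0, 0.042], "grip": -1}, {"delta_pos": [0.008, -0.0015, 0], "dr": [0, 0, 0.042], "grip": -1}, {"delta_pos": [0.008, -0.0015, 0], "dr": [0, 0, 0.042], "grip": -1}, {"delta_pos": [0.008, -0.0015, 0], "dr": [0, 0, 0.042], "grip": -1}, {"delta_pos": [0.008, -0.0015, 0], "dr": [0, 0, 0.042], "grip": -1}]'

```text
clock: 17.8
ee_pos: [0.4541, -0.2335, 0.0855]
orientation: [[0.999, -0.049, -0.001], [-0.049, -0.999, 0.0], [-0.001, -0.0, -1.0]]
wrist_force: [-5.8, -1.0, -0.1]
gripper_width: 0.0007
finger_force: 2.9
```

```bash
cat > f.py <<'E'
from h import *
w=[]
for i in range(6): vision.camera("top"); w.append(r.sense()["wrist_force"])
x=r.sense(); print(x["clock"],x["ee_pos"].round(4),np.array(w).round(1)[:,0],np.mean(w,0).round(2))
E
python3 f.py
```

```text
18.1 [ 0.4541 -0.2335  0.0855] [-6.1 -6.8 -5.3 -5.6 -5.4 -6.1] [-5.86 -1.81 -0.33]
```

Emit:
play_rows --series '[{"delta_pos": [0.004, -0.0008, 0], "dr": [0, 0, 0.021], "grip": -1}, {"delta_pos": [0.004, -0.0008, 0], "dr": [0, 0, 0.021], "grip": -1}, {"delta_pos": [0.004, -0.0008, 0], "dr": [0, 0, 0.021], "grip": -1}, {"delta_pos": [0.004, -0.0008, 0], "dr": [0, 0, 0.021], "grip": -1}, {"delta_pos": [0.004, -0.0008, 0], "dr": [0, 0, 0.021], "grip": -1}, {"delta_pos": [0.004, -0.0008, 0], "dr": [0, 0, 0.021], "grip": -1}, {"delta_pos": [0.004, -0.0008, 0], "dr": [0, 0, 0.021], "grip": -1}, {"delta_pos": [0.004, -0.0008, 0], "dr": [0, 0, 0.021], "grip": -1}, {"delta_pos": [0.004, -0.0008, 0], "dr": [0, 0, 0.021], "grip": -1}, {"delta_pos": [0.004, -0.0008, 0], "dr": [0, 0, 0.021], "grip": -1}]'

```text
clock: 19.35
ee_pos: [0.4556, -0.2331, 0.0853]
orientation: [[0.998, -0.07, -0.002], [-0.07, -0.998, 0.001], [-0.003, -0.0, -1.0]]
wrist_force: [-8.6, -1.8, 0.2]
gripper_width: 0.0003
finger_force: 3.8
```

```bash
python3 f.py
```

```text
19.65 [ 0.4556 -0.2331  0.0853] [-6.6 -6.7 -8.  -7.6 -8.  -8.3] [-7.52 -2.38  0.05]
```

Emit:
play_rows --series '[{"delta_pos": [0.006, -0.0011, 0], "dr": [0, 0, 0.032], "grip": -1}, {"delta_pos": [0.006, -0.0011, 0], "dr": [0, 0, 0.032], "grip": -1}, {"delta_pos": [0.006, -0.0011, 0], "dr": [0, 0, 0.032], "grip": -1}, {"delta_pos": [0.006, -0.0011, 0], "dr": [0, 0, 0.032], "grip": -1}, {"delta_pos": [0.006, -0.0011, 0], "dr": [0, 0, 0.032], "grip": -1}, {"delta_pos": [0.006, -0.0011, 0], "dr": [0, 0, 0.032], "grip": -1}, {"delta_pos": [0.006, -0.0011, 0], "dr": [0, 0, 0.032], "grip": -1}, {"delta_pos": [0.006, -0.0011, 0], "dr": [0, 0, 0.032], "grip": -1}, {"delta_pos": [0, 0, 0], "dr": [0, 0, 0], "grip": -1}, {"delta_pos": [0, 0, 0], "dr": [0, 0, 0], "grip": -1}]'

```text
clock: 20.9
ee_pos: [0.4573, -0.2327, 0.085]
orientation: [[0.995, -0.097, -0.004], [-0.097, -0.995, 0.001], [-0.004, -0.001, -1.0]]
wrist_force: [-9.4, -2.8, 0.4]
gripper_width: 0.0005
finger_force: 4.9
```

```bash
python3 f.py
```

```text
21.2 [ 0.4573 -0.2327  0.085 ] [-10.   -9.5  -8.5 -10.4  -9.9  -9.3] [-9.63 -2.87  0.7 ]
```

Emit:
play_rows --series '[{"delta_pos": [0.006, -0.0011, 0], "dr": [0, 0, 0.032], "grip": -1}, {"delta_pos": [0.006, -0.0011, 0], "dr": [0, 0, 0.032], "grip": -1}, {"delta_pos": [0.006, -0.0011, 0], "dr": [0, 0, 0.032], "grip": -1}, {"delta_pos": [0.006, -0.0011, 0], "dr": [0, 0, 0.032], "grip": -1}, {"delta_pos": [0.006, -0.0011, 0], "dr": [0, 0, 0.032], "grip": -1}, {"delta_pos": [0.006, -0.0011, 0], "dr": [0, 0, 0.032], "grip": -1}, {"delta_pos": [0.004, -0.0005, 0], "dr": [0, 0, 0], "grip": -1}, {"delta_pos": [0, 0, 0], "dr": [0, 0, 0], "grip": -1}, {"delta_pos": [0, 0, 0], "dr": [0, 0, 0], "grip": -1}, {"delta_pos": [0, 0, 0], "dr": [0, 0, 0], "grip": -1}]'

```text
clock: 22.45
ee_pos: [0.4587, -0.2324, 0.0847]
orientation: [[0.993, -0.117, -0.005], [-0.117, -0.993, 0.002], [-0.006, -0.001, -1.0]]
wrist_force: [-10.3, -3.0, 1.0]
gripper_width: 0.0005
finger_force: 5.8
```

```bash
python3 f.py
```

```text
22.75 [ 0.4587 -0.2324  0.0847] [-11.6 -11.9 -11.5 -11.5 -11.8 -12.3] [-11.76  -2.82   0.59]
```

Emit:
play_rows --series '[{"delta_pos": [0, 0, 0], "dr": [0, 0, 0], "grip": -1}, {"delta_pos": [0, 0, 0], "dr": [0, 0, 0], "grip": -1}, {"delta_pos": [0, 0, 0], "dr": [0, 0, 0], "grip": -1}, {"delta_pos": [0, 0, 0], "dr": [0, 0, 0], "grip": -1}, {"delta_pos": [0, 0, 0], "dr": [0, 0, 0], "grip": -1}, {"delta_pos": [0, 0, 0], "dr": [0, 0, 0], "grip": -1}, {"delta_pos": [0, 0, 0], "dr": [0, 0, 0], "grip": -1}, {"delta_pos": [0, 0, 0], "dr": [0, 0, 0], "grip": -1}, {"delta_pos": [0, 0, 0], "dr": [0, 0, 0], "grip": -1}, {"delta_pos": [0, 0, 0], "dr": [0, 0, 0], "grip": -1}]'

```text
clock: 24.0
ee_pos: [0.4587, -0.2324, 0.0848]
orientation: [[0.993, -0.117, -0.005], [-0.117, -0.993, 0.002], [-0.005, -0.001, -1.0]]
wrist_force: [-11.1, -3.1, 1.0]
gripper_width: 0.0006
finger_force: 5.8
```

Emit:
play_rows --series '[{"delta_pos": [0, 0, 0], "dr": [0, 0, 0], "grip": -1}, {"delta_pos": [0, 0, 0], "dr": [0, 0, 0], "grip": -1}, {"delta_pos": [0, 0, 0], "dr": [0, 0, 0], "grip": -1}, {"delta_pos": [0, 0, 0], "dr": [0, 0, 0], "grip": -1}, {"delta_pos": [0, 0, 0], "dr": [0, 0, 0], "grip": -1}, {"delta_pos": [0, 0, 0], "dr": [0, 0, 0], "grip": -1}, {"delta_pos": [0, 0, 0], "dr": [0, 0, 0], "grip": -1}, {"delta_pos": [0, 0, 0], "dr": [0, 0, 0], "grip": -1}, {"delta_pos": [0, 0, 0], "dr": [0, 0, 0], "grip": -1}, {"delta_pos": [0, 0, 0], "dr": [0, 0, 0], "grip": -1}]'

```text
clock: 25.25
ee_pos: [0.4587, -0.2324, 0.0848]
orientation: [[0.993, -0.117, -0.005], [-0.117, -0.993, 0.002], [-0.005, -0.001, -1.0]]
wrist_force: [-10.5, -2.3, 0.7]
gripper_width: 0.0008
finger_force: 5.8
```

```bash
python3 f.py
```

```text
25.55 [ 0.4587 -0.2324  0.0847] [-12.3 -12.5 -11.9 -11.3 -11.9 -11.7] [-11.92  -2.92   0.92]
```

Emit:
play_rows --series '[{"delta_pos": [-0.03, 0, 0], "dr": [0, 0, 0], "grip": -1}, {"delta_pos": [-0.05, 0, 0], "dr": [0, 0, 0], "grip": -1}, {"delta_pos": [-0.07, 0, 0], "dr": [0, 0, 0], "grip": -1}, {"delta_pos": [-0.1, 0, 0], "dr": [0, 0, 0], "grip": -1}, {"delta_pos": [-0.2, 0, 0], "dr": [0, 0, 0], "grip": -1}, {"delta_pos": [-0.2, 0, 0], "dr": [0, 0, 0], "grip": -1}, {"delta_pos": [0, 0, -0.4], "dr": [0, 0, 0], "grip": -1}, {"delta_pos": [0, 0, -0.5], "dr": [0, 0, 0], "grip": -1}, {"delta_pos": [0, 0, -0.5], "dr": [0, 0, 0], "grip": -1}, {"delta_pos": [0, 0, -0.3], "dr": [0, 0, 0], "grip": -1}]'

```text
clock: 26.8
ee_pos: [0.429, -0.2293, 0.1721]
orientation: [[0.993, -0.117, 0.002], [-0.117, -0.993, -0.001], [0.002, 0.001, -1.0]]
wrist_force: [-0.2, -0.7, 0.8]
gripper_width: 0.0004
finger_force: 0.0
```

```bash
python3 - <<'E'
from h import *
t=vision.camera("top")[245:335,250:370]; s=vision.camera("side")[150:260,300:440]
cv2.imwrite("pics/p3.png",np.hstack([cv2.resize(t,(400,300),interpolation=cv2.INTER_CUBIC),cv2.resize(s,(382,300),interpolation=cv2.INTER_CUBIC)]))
x=r.sense();print(x["ee_pos"],x["orientation"],x["wrist_force"])
E
```

```text
[ 0.42955495 -0.22973002  0.17234117] [[ 0.99312541 -0.1170239   0.00270854]
 [-0.11701808 -0.99312731 -0.00221828]
 [ 0.00294952  0.00188608 -0.99999387]] [-0.460426   -0.75729015 -0.47940543]
```

View pics/p3.png

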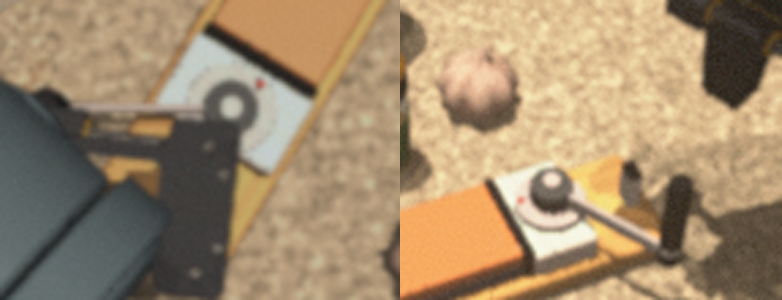

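Emit:
play_rows --series '[{"delta_pos": [0.62, -0.04, 0], "dr": [0, 0, 0], "grip": -1}, {"delta_pos": [0.62, -0.04, 0], "dr": [0, 0, 0], "grip": -1}, {"delta_pos": [0.62, -0.04, 0], "dr": [0, 0, 0], "grip": -1}, {"delta_pos": [0, 0, 0], "dr": [0, 0, -0.6], "grip": -1}, {"delta_pos": [0, 0, 0.5], "dr": [0, 0, 0], "grip": -1}, {"delta_pos": [0, 0, 0.5], "dr": [0, 0, 0], "grip": -1}, {"delta_pos": [0, 0, 0.5], "dr": [0, 0, 0], "grip": -1}, {"delta_pos": [0, 0, 0.25], "dr": [0, 0, 0], "grip": -1}, {"delta_pos": [0, 0, 0], "dr": [0, 0, 0], "grip": -1}, {"delta_pos": [0, 0, 0], "dr": [0, 0, 0], "grip": -1}]'

```text
clock: 28.15
ee_pos: [0.5224, -0.2344, 0.0839]
orientation: [[0.999, -0.054, 0.001], [-0.054, -0.999, -0.001], [0.001, 0.001, -1.0]]
wrist_force: [-0.3, 0.1, 0.1]
gripper_width: 0.0003
finger_force: 0.0
```

```bash
python3 - <<'E'
from h import *
t=vision.camera("top")[245:335,250:370]; s=vision.camera("side")[150:260,300:440]
cv2.imwrite("pics/p4.png",np.hstack([cv2.resize(t,(400,300),interpolation=cv2.INTER_CUBIC),cv2.resize(s,(382,300),interpolation=cv2.INTER_CUBIC)]))
x=r.sense();print(x["ee_pos"],x["orientation"][:,0],x["wrist_force"])
# pin angle from p3 side view
h=[.4675,-.32348,1.02335]
for th in range(80,100,3): print(th,[proj("side",[h[0]+.09*np.cos(np.radians(th)),h[1]+.09*np.sin(np.radians(th)),z]).round(1) for z in(.055,.132)])
E
```

```text
[ 0.52258359 -0.23446978  0.08429623] [ 0.99851802 -0.05439711  0.00164654] [-0.13868336  0.04324628 -0.44757207]
80 [array([393.2, 249.1]), array([397.9, 220.6])]
83 [array([394.9, 247.5]), array([399.7, 219. ])]
86 [array([396.5, 245.8]), array([401.4, 217.3])]
89 [array([398. , 244.1]), array([403. , 215.5])]
92 [array([399.4, 242.3]), array([404.4, 213.7])]
95 [array([400.6, 240.5]), array([405.7, 211.8])]
98 [array([401.7, 238.6]), array([406.8, 209.9])]
```

View pics/p4.png

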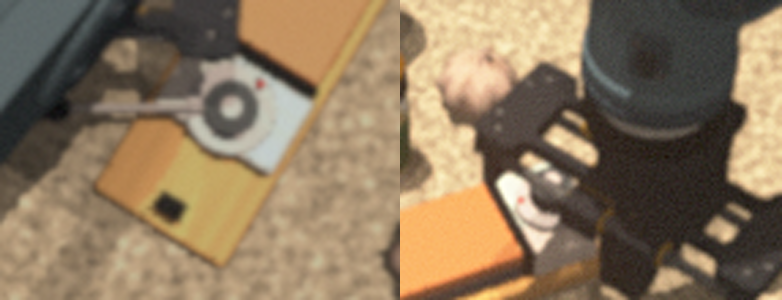

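Emit:
play_rows --series '[{"delta_pos": [-0.1, 0, 0], "dr": [0, 0, 0], "grip": -1}, {"delta_pos": [-0.1, 0, 0], "dr": [0, 0, 0], "grip": -1}, {"delta_pos": [-0.1, 0, 0], "dr": [0, 0, 0], "grip": -1}, {"delta_pos": [-0.1, 0, 0], "dr": [0, 0, 0], "grip": -1}, {"delta_pos": [-0.08, 0, 0], "dr": [0, 0, 0], "grip": -1}, {"delta_pos": [-0.06, 0, 0], "dr": [0, 0, 0], "grip": -1}, {"delta_pos": [-0.04, 0, 0], "dr": [0, 0, 0], "grip": -1}, {"delta_pos": [-0.03, 0, 0], "dr": [0, 0, 0], "grip": -1}, {"delta_pos": [-0.03, 0, 0], "dr": [0, 0, 0], "grip": -1}, {"delta_pos": [-0.02, 0, 0], "dr": [0, 0, 0], "grip": -1}]'

```text
clock: 29.5
ee_pos: [0.4889, -0.2322, 0.0832]
orientation: [[0.999, -0.054, -0.0], [-0.054, -0.999, -0.0], [-0.0, 0.0, -1.0]]
wrist_force: [0.4, -0.0, 0.3]
gripper_width: 0.0002
finger_force: 0.0
```

Emit:
play_rows --series '[{"delta_pos": [-0.04, -0.008, 0], "dr": [0, 0, -0.21], "grip": -1}, {"delta_pos": [-0.04, -0.008, 0], "dr": [0, 0, -0.21], "grip": -1}, {"delta_pos": [-0.06, -0.011, 0], "dr": [0, 0, -0.32], "grip": -1}, {"delta_pos": [-0.06, -0.011, 0], "dr": [0, 0, -0.32], "grip": -1}, {"delta_pos": [-0.08, -0.014, 0], "dr": [0, 0, -0.425], "grip": -1}, {"delta_pos": [-0.08, -0.014, 0], "dr": [0, 0, -0.425], "grip": -1}, {"delta_pos": [-0.08, -0.014, 0], "dr": [0, 0, -0.425], "grip": -1}, {"delta_pos": [-0.08, -0.014, 0], "dr": [0, 0, -0.425], "grip": -1}, {"delta_pos": [-0.08, -0.014, 0], "dr": [0, 0, -0.425], "grip": -1}, {"delta_pos": [-0.08, -0.014, 0], "dr": [0, 0, -0.425], "grip": -1}]'

```text
clock: 30.75
ee_pos: [0.4546, -0.2299, 0.0833]
orientation: [[0.947, 0.32, 0.0], [0.32, -0.947, 0.0], [0.0, 0.0, -1.0]]
wrist_force: [0.8, 0.1, -0.2]
gripper_width: 0.0004
finger_force: 0.6
```

```bash
cat > g.py <<'E'
from h import *
x=r.sense(); R=x["orientation"]; yaw=np.degrees(np.arctan2(R[1,0],R[0,0])); d=x["ee_pos"]-[.4675,-.32348,0]
print(x["clock"],yaw,"to go",58.63-yaw,"t",1e3*d@R[:,0],"r",-1e3*d@R[:,1],x["ee_pos"][2],x["wrist_force"].round(1))
E
python3 g.py
```

```text
30.75 18.6918123610924 to go 39.93818763890761 t 17.789386279123764 r 92.73839283794847 0.08331513977056465 [ 0.8  0.1 -0.2]
```

Emit:
play_rows --series '[{"delta_pos": [-0.08, -0.014, 0], "dr": [0, 0, -0.425], "grip": -1}, {"delta_pos": [-0.08, -0.014, 0], "dr": [0, 0, -0.425], "grip": -1}, {"delta_pos": [-0.08, -0.014, 0], "dr": [0, 0, -0.425], "grip": -1}, {"delta_pos": [-0.08, -0.014, 0], "dr": [0, 0, -0.425], "grip": -1}, {"delta_pos": [-0.08, -0.014, 0], "dr": [0, 0, -0.425], "grip": -1}, {"delta_pos": [-0.08, -0.014, 0], "dr": [0, 0, -0.425], "grip": -1}, {"delta_pos": [-0.08, -0.014, 0], "dr": [0, 0, -0.425], "grip": -1}, {"delta_pos": [-0.08, -0.014, 0], "dr": [0, 0, -0.425], "grip": -1}, {"delta_pos": [-0.08, -0.014, 0], "dr": [0, 0, -0.425], "grip": -1}, {"delta_pos": [-0.08, -0.014, 0], "dr": [0, 0, -0.425], "grip": -1}]'

```text
clock: 32.0
ee_pos: [0.4165, -0.2434, 0.0831]
orientation: [[0.717, 0.697, -0.0], [0.697, -0.717, 0.001], [0.0, -0.001, -1.0]]
wrist_force: [0.5, 1.7, 0.7]
gripper_width: 0.0006
finger_force: 0.7
```

```bash
python3 g.py
```

```text
32.0 44.19365084189169 to go 14.436349158108314 t 19.24138595069615 r 93.05172704093965 0.08313586832569166 [0.5 1.7 0.7]
```

Emit:
play_rows --series '[{"delta_pos": [-0.06, -0.01, 0], "dr": [0, 0, -0.3], "grip": -1}, {"delta_pos": [-0.06, -0.01, 0], "dr": [0, 0, -0.3], "grip": -1}, {"delta_pos": [-0.06, -0.01, 0], "dr": [0, 0, -0.3], "grip": -1}, {"delta_pos": [-0.06, -0.01, 0], "dr": [0, 0, -0.3], "grip": -1}, {"delta_pos": [-0.06, -0.01, 0], "dr": [0, 0, -0.3], "grip": -1}, {"delta_pos": [-0.06, -0.01, 0], "dr": [0, 0, -0.3], "grip": -1}, {"delta_pos": [-0.06, -0.01, 0], "dr": [0, 0, -0.3], "grip": -1}, {"delta_pos": [-0.06, -0.01, 0], "dr": [0, 0, -0.3], "grip": -1}, {"delta_pos": [0, 0, 0], "dr": [0, 0, 0], "grip": -1}, {"delta_pos": [0, 0, 0], "dr": [0, 0, 0], "grip": -1}]'

```text
clock: 33.25
ee_pos: [0.3984, -0.2595, 0.0832]
orientation: [[0.524, 0.852, -0.0], [0.852, -0.524, 0.0], [0.0, -0.0, -1.0]]
wrist_force: [0.4, 0.7, -0.2]
gripper_width: 0.0006
finger_force: 0.4
```

```bash
python3 g.py
```

```text
33.25 58.427172910749576 to go 0.2028270892504267 t 18.29878180064057 r 92.38302918261378 0.08315614598643306 [ 0.4  0.7 -0.2]
```

Back off (+x), lift, move aside and look.

Emit:
play_rows --series '[{"delta_pos": [0.1, 0, 0], "dr": [0, 0, 0], "grip": -1}, {"delta_pos": [0.2, 0, 0], "dr": [0, 0, 0], "grip": -1}, {"delta_pos": [0.3, 0, 0], "dr": [0, 0, 0], "grip": -1}, {"delta_pos": [0, 0, -0.7], "dr": [0, 0, 0], "grip": -1}, {"delta_pos": [0, 0, -0.8], "dr": [0, 0, 0], "grip": -1}, {"delta_pos": [0, 0, -0.8], "dr": [0, 0, 0], "grip": -1}, {"delta_pos": [0, 0, -0.8], "dr": [0, 0, 0], "grip": -1}, {"delta_pos": [0, 0, -0.4], "dr": [0, 0, 0], "grip": -1}, {"delta_pos": [0, 0, 0], "dr": [0, 0, 0], "grip": -1}, {"delta_pos": [0, 0, 0], "dr": [0, 0, 0], "grip": -1}]'

```text
clock: 34.5
ee_pos: [0.414, -0.2334, 0.257]
orientation: [[0.523, 0.852, -0.001], [0.852, -0.523, 0.001], [0.0, -0.002, -1.0]]
wrist_force: [-0.2, -0.4, -0.1]
gripper_width: 0.0003
finger_force: 0.0
```

```bash
python3 - <<'E'
from h import *
t=vision.camera("top")[225:345,240:400]; s=vision.camera("side")[160:270,290:430]
cv2.imwrite("pics/p5.png",np.hstack([cv2.resize(t,(400,300),interpolation=cv2.INTER_CUBIC),cv2.resize(s,(382,300),interpolation=cv2.INTER_CUBIC)]))
h=[.4675,-.32348,1.02335]
for n in("top","side"): print(n,[proj(n,loc(h,[0,.09,z])).round(1) for z in(.055,.132)])
E
python3 g.py
```

```text
top [array([291.6, 321.6]), array([289.6, 324.2])]
side [array([399.3, 205.4]), array([404. , 176.1])]
34.6 58.453564035474784 to go 0.17643596452521848 t 48.76427503670246 r 93.55193026708505 0.256703893039422 [-0.4  0.2 -0.5]
```

View pics/p5.png

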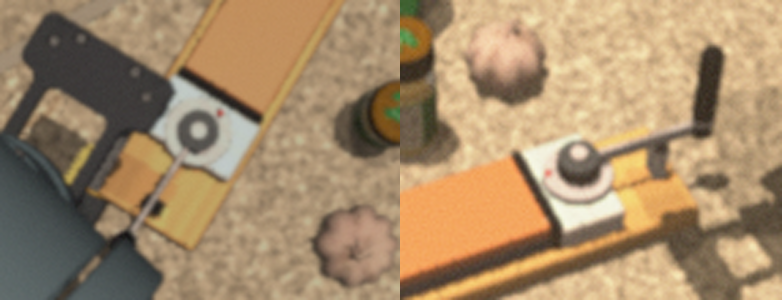

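```bash
python3 - <<'E'
from h import *
h=[.4675,-.32348,1.02335]
I={"0":cv2.imread("pics/side0.png"),"now":vision.camera("side")}
for k,c in(("0",(409,203)),("now",(403,192))):
    g=I[k].max(2); m=(g<75).astype(np.uint8); n,l,st,ce=cv2.connectedComponentsWithStats(m)
    j=min((j for j in range(1,n) if st[j,4]>40),key=lambda j:np.hypot(*(ce[j]-c))); print(k,st[j],ce[j])
    a=least_squares(lambda a:proj("side",loc(h,[.09*np.cos(a[0]),.09*np.sin(a[0]),.0925]))-ce[j],[1.4]); print(np.degrees(a.x),a.fun)
# top: arm ridge in bands perpendicular to holder y (at height .064)
t=vision.camera("top"); g=t.astype(float)
for y in(.035,.045,.055,.06,.065):
    xs=np.arange(-.02,.0281,.002); P=np.array([proj("top",loc(h,[x,y,.064])) for x in xs],np.float32)
    v=cv2.remap(t,P[:,:1],P[:,1:],cv2.INTER_LINEAR)[:,0].astype(int); print(y,"blue",v[:,0])
print((xs*1e3).astype(int))
E
```

```text
0 [402 188  10  28 165] [406.84242424 201.20606061]
[74.6153137] [-0.41333395  0.12989612]
now [398 178  10  27 166] [402.37349398 191.1686747 ]
[89.79540432] [-0.75353974  0.52813947]
0.035 blue [100  95  98  99 100 100  98  95  89 101 123 113  93  96  99  99  99  99
  97  95  96  90  90  91  91]
0.045 blue [ 97  95  98  97  98  92  88  87  86  92 115 108  74  69  81  85  84  82
  83  80  79  77  78  79  81]
0.055 blue [ 97  96  94  96  99  95  81  62  58  67 106 114  79  58  73  82  85  85
  83  82  80  77  79  79  77]
0.06 blue [ 96  95  94  96 101  99  76  44  32  50  93 107  72  43  58  77  85  83
  83  81  80  79  79  78  78]
0.065 blue [ 97  95  95 100 103  98  82  55  40  50  97 117  84  51  60  76  83  83
  82  82  78  79  78  80  80]
[-20 -18 -16 -14 -12 -10  -8  -6  -4  -2   0   1   3   5   7   9  11  13
  15  17  19  21  23  25  27]
```

```bash
python3 -c "
from plant import ticket
print(ticket.close_job())"
```

```text
the job is handed in; nothing more can be done
None
```

I handed the job in: the key bit, took a steady 12 N or so on the pin for about 3 s, and was pushed back over its rest to within about 3 mm by the last camera measurement. The red dot, jar and garlic showed no visible movement, and the arm ended lifted clear. The hand-in returned no verdict, the dot's shift was not measured, and the tin was not re-checked.

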